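# Fetch the tin from the push-to-open drawer

## Task

The small wooden chest on the worktop has a drawer without a handle on a push latch: press its front in until it springs out, take hold of it and pull it right out to its stop. Take the flat tin out of it and set it down lying flat on the chopping board, without disturbing the lemon and the garlic there, then push the drawer in until it latches shut again.

Things in the scene. Friction and masses are not known exactly. Their poses are not given: they have to be found in the camera images.
- chest: Fixed wooden chest with one drawer, 212 wide (y) x 224 deep (x) x 114 mm high. Origin: on the worktop under the middle of the front edge of its top board. x runs level into the chest, away from its front; z up. A kitchen timer (45 mm high, at x = 160, y = 45 mm) and a spice jar (106 mm high, at x = 170, y = -50 mm) stand fixed on its top.
- chest_top_edge (a point): Middle of the front edge of the chest's overhanging top board (underside 100, top 114 mm over the worktop). It stands 10 mm in front of the shut drawer's face, so a tool pointing straight down cannot press that face: tilt it 30 to 40 degrees, tip forward, in under the edge. Origin at the board's top.
- drawer (a joint): How far the drawer is out (m), along the chest's -x. 0: latched shut. -0.010: inner stop. Pressed over 6 mm in (5 to 9 N) and let go, it springs out to about 0.07. It stays where left, 1 N of friction; outer stop 0.150. To shut: push it in to the inner stop (5 to 9 N over the last 70 mm), let go; it comes back to about 0 and stays, latched. A further press releases it again.
- drawer_front (a point): Middle of the outer face of the drawer's front panel, which is a plain upright board 196 wide (y), 62 high (z = 34 to 96 mm over the worktop) and 14 mm thick, without a handle; moves with the drawer; shut, it stands at x = 10 mm in the chest's frame.
- drawer_top_edge (a point): Middle of the top edge of the drawer's front panel (14 mm thick along x, 96 mm over the worktop): pinch the panel here from above once it has sprung out. Behind it the drawer is hollow: walls 75 mm high over the worktop, 6 mm thick, inner width 158 mm, inner length 170 mm.
- drawer_floor (a point): Middle of the drawer's inner floor, 42 mm over the worktop; moves with the drawer.
- flat_tin: Loose flat fish tin with a ring pull and rounded corners, 60 wide (x) x 104 long (y) x 22 mm high (26 with the ring), 0.13 kg, lying in the drawer (hidden while it is shut) its long side along the drawer's length, its centre 90 to 105 mm behind the drawer's outer face. Origin: centre of its underside. Grasp it across its 60 mm width.
- board: Fixed wooden chopping board, 240 (x) x 360 (y) mm, top 21 mm over the worktop. Origin: centre of its underside. A lemon and a garlic bulb lie on its -y half; its +y half is free.
- lemon: Loose lemon, 71 x 53 x 51 mm, on the board's -y half. Origin: its underside. Leave it where it is.
- garlic: Loose garlic bulb, about 53 mm, on the board's -y half. Origin: its underside. Leave it where it is.

How it is judged (in metres and radians):
On the way, in this order (a step that is already met when the one before it is completed fails the run):
1. the drawer front is pressed in by more than 3 mm (value of joint drawer below -0.003 m).
2. let go, the drawer has sprung out by more than 40 mm by itself (value of joint drawer above 0.04 m and contact force between each of the arm, the fingers and drawer below 0.5 N), for 0.1 s.
3. the drawer is pulled out to more than 130 mm (value of joint drawer above 0.13 m), for 0.1 s.
4. the flat tin lies flat on the chopping board, let go (z of flat_tin in the frame of board between 0.017 and 0.027 m and angle between flat_tin's own z axis and vertical below 0.1 rad and contact force between the fingers and flat_tin below 0.2 N and linear speed of flat_tin below 0.02 m/s), for 0.2 s.
At the end, for the whole second after the job is handed in: Drawer latched shut (from 5 mm in to 10 mm out) with nothing holding it; the flat tin at rest flat on the chopping board (tilt under 0.1 rad, underside within 5 mm of its top), its centre over the board; lemon and garlic within 30 mm of where they lay (value of joint drawer between -0.005 and 0.01 m and z of flat_tin in the frame of board between 0.017 and 0.027 m and x of flat_tin in the frame of board between -0.12 and 0.12 m and y of flat_tin in the frame of board between -0.18 and 0.18 m and angle between flat_tin's own z axis and vertical below 0.1 rad and linear speed of flat_tin below 0.02 m/s and distance of each of lemon, garlic from where it was at the start of the episode below 0.03 m); the robot touches nothing.
It fails at once if the lemon is disturbed (moved more than 30 mm) (distance of lemon from where it was at the start of the episode above 0.03 m).
It fails at once if the garlic is disturbed (moved more than 30 mm) (distance of garlic from where it was at the start of the episode above 0.03 m).
It also fails if it takes over 72 s, if anything falls off the work surface, if the arm or the gripper's body presses on something with over 40 N, if the wrist force passes 120 N, or if a joint passes its speed limit or range.

## Robot

A 6-joint arm with a two-finger parallel gripper is mounted at the origin on a cart in front of the work surface, level with it; the furniture and walls round the work are solid. World frame = base frame: x ahead of the robot, y to its left, z up, the work surface at z = 0. Lengths are in mm, angles in rad, forces in N, time in s.
With the tool pointing down it reaches from about 300 to 775 mm from the base axis. Payload 14.6 kg.
Tool frame: the origin (TCP) lies midway between the tips of the shut fingers; the grasp point (between the pads) lies 19 mm behind it (r.grip_point_offset is the distance from the TCP to the grasp point, in mm); z points along the fingers, y is the line along which they close (so a half turn about z gives the same grasp; the last joint's range is limited). The gripper opens to 94 mm and grips with 3 to 60 N. Pads are 16 mm wide; open, the fingers measure 119 mm over their backs; the gripper's body (75 mm by 177 mm) begins 78 mm behind the grasp point.
Start: joints at [-1.225, 0.3, 1.521, -0, 1.321, -0.067], TCP at [220.639, -503.793, 205.446] pointing down, gripper open.
Joint ranges: [-3.03, 3.03], [-0.79, 2.21], [0.23, 2.52], [-1.04, 4.18], [0, 3.07], [-2.55, 2.55]. Speed limits (rad/s): [2.22, 2.22, 2.57, 3.14, 3.14, 3.14].

## Interface

Orientations are given as a 3x3 rotation matrix whose columns are the frame's x, y, z axes.
In Python, from cell import r, imaging, finder gives the robot as it stands. The module is installed in compiled form; this text tells all that it offers.
- The arm moves only by the tool play_rows, never from a script. Its argument "motion" is one flat list of numbers, 7 for each row, row after row: the shift along the tool's x, y, z in units of 25 mm (1.0 is 25 mm), then the turn, a rotation vector about the tool's x, y, z in units of 6 degrees (1.0 is 6 degrees), then the closure, from -1 (fully open) to 1 (shut), so that 0 is half open. A call has 1 to 5 rows; each row is the pose to reach, as a shift and turn from the pose commanded when the call began, along the tool's axes at that moment; what a row does not reach only later rows make up. A row lasts 1/12 s, in which the tool goes at most 41.7 mm and 7.16 degrees, less where a joint would pass 70% of its speed; a pose out of reach is approached as far as the arm can. A call with a gripper value outside its range is refused whole. The fingers move at their own pace and stop on an object; "squeeze" is the grip in N (left out, the last holds). Time passes only in rows, so rows that repeat a pose let the fingers close. It gives the time, the measured TCP pose, the force, the opening and the grip force at its end, in the units of the state.
- r.observe(): the state, without advancing time (a new reading comes with each control period).
- imaging.capture(name): name is "scene" or "top" or "wrist"; returns a dict with "pixels" (480x640x3 uint8, blue, green, red), "range_z" (480x640 float32, mm along the optical axis (not along the pixel's ray), 0 where there is no reading), "K" (3x3 intrinsics, pixels), "eye" and "rotation" of the camera in the world. Camera axes: x right, y down, z forward; pixel columns grow to the right and rows downward; lengths in mm; the calibration is good to about 2 mm. A picture is of the moment at which its call begins.
- r.close_job(): hands the job in; it is judged then, once.
Trained networks look in a picture, given as the dict that the camera call returned (one of the last four; its "shot" number tells which), for a name from the list of things; names that differ only in an ending like _2 or _b are one class to them, and where a whole thing is asked for, a point or a joint stands for the part that bears it (a point fixed in the world has none). Each returns a list of dicts, best first, with "confidence" (0 to 1); they miss things now and then, are a little off and sometimes report something else, mostly with a low value. They report only what shows in the picture. A call takes as long as a camera call.
- finder.cut_out(picture, query): "region" (480x640 bool, what is visible of it) and "bbox" ([left, top, width, height] in pixels, round what is visible of it).
The state is a dict: "time_s": time; "joint_positions": joint angles; "dq": joint speeds; "joint_torque": joint torques, N m; "tcp_pos": TCP position; "eef_rot": TCP orientation; "force": force on the tool from outside, world axes, zero at the start; "torque": the same for the moment, N m; "opening": finger opening in mm; "gripper_force": force on a finger pad.
Only numpy, scipy, OpenCV 4.12 (cv2) and the standard library are available. Lean on these libraries where they do the work, as an engineer would, in place of code of your own. Each camera call takes 0.05 s, during which the arm holds its last target. There are 200 camera calls.

## Working session

There is one attempt and no reset: what is moved stays moved. The work goes in short steps, Python scripts to look and compute and a tool call to move; the robot and the scene stay as the last step left them, time stands still between calls to the robot, and variables do not carry over. Pictures are saved under pics/ and viewed, at most 10 in all, crops included, and the job is handed in when it is done.

Besides the shell and the picture viewer there is one more tool, called by a JSON object that holds its "api" and its "payload", one argument or row to a line. play_rows: Moves the arm, as the interface text tells. Its arguments: {"type":"object","properties":{"motion":{"type":"array"},"squeeze":{"type":"number"}},"required":["motion"]}

```bash
mkdir -p pics
cat > h.py <<'E'
import numpy as np, cv2
from cell import r, imaging, finder
def pts(p, m=None):
    z=p["range_z"]; K=np.array(p["K"]); m=(z>0) if m is None else (m&(z>0))
    v,u=np.nonzero(m); d=z[v,u]
    c=np.stack([(u-K[0,2])*d/K[0,0],(v-K[1,2])*d/K[1,1],d],1)
    return c@np.array(p["rotation"]).T+np.array(p["eye"])
def seg(p,q):
    L=finder.cut_out(p,q)
    return L
E
cat > a.py <<'E'
from h import *
ims=[]
for n in ["scene","top"]:
    p=imaging.capture(n); cv2.imwrite(f"pics/{n}0.png",p["pixels"])
    print(n,p["eye"],p["rotation"][:,2] if hasattr(p["rotation"],"shape") else p["rotation"])
    for q in ["chest","drawer","board","lemon","garlic"]:
        for o in seg(p,q)[:1]:
            P=pts(p,o["region"]); print(q,round(o["confidence"],2),o["bbox"],np.percentile(P,[2,50,98],axis=0).round(0).tolist() if len(P) else None)
s=r.observe(); print(s["eef_rot"],s["tcp_pos"],s["opening"],s["time_s"])
E
python3 a.py
```

```text
scene [176.769375   451.68566013 869.15256312] [ 0.44176696 -0.52390449 -0.72826234]
chest 0.83 [253.2, 114.0, 141.4, 145.2] [[620.0, -346.0, 11.0], [717.0, -212.0, 113.0], [835.0, -148.0, 216.0]]
drawer 0.81 [322.7, 191.8, 65.5, 62.8] [[619.0, -343.0, -1.0], [628.0, -233.0, 63.0], [649.0, -149.0, 105.0]]
board 0.59 [107.1, 283.5, 231.4, 192.2] [[473.0, 10.0, 14.0], [584.0, 210.0, 20.0], [711.0, 350.0, 23.0]]
lemon 0.7 [240.6, 308.1, 28.8, 31.7] [[594.0, 52.0, 19.0], [610.0, 85.0, 61.0], [646.0, 110.0, 72.0]]
garlic 0.74 [288.7, 328.8, 32.1, 27.6] [[498.0, 32.0, 38.0], [516.0, 57.0, 55.0], [541.0, 73.0, 69.0]]
top [ 553.27391696  -98.7967203  1103.60555242] [ 0.08406809  0.00362105 -0.99645343]
chest 0.67 [341.6, 123.7, 129.9, 139.6] [[622.0, -351.0, 109.0], [728.0, -250.0, 113.0], [837.0, -148.0, 219.0]]
board 0.66 [64.8, 212.0, 203.9, 137.3] [[477.0, 8.0, 16.0], [591.0, 190.0, 20.0], [710.0, 351.0, 24.0]]
lemon 0.73 [199.6, 249.7, 39.1, 34.0] [[594.0, 50.0, 19.0], [618.0, 77.0, 63.0], [643.0, 109.0, 73.0]]
garlic 0.76 [222.3, 306.3, 24.1, 26.8] [[501.0, 29.0, 42.0], [523.0, 50.0, 56.0], [545.0, 75.0, 69.0]]
[[ 9.15996501e-01  4.01186253e-01 -3.06697808e-05]
 [ 4.01186253e-01 -9.15996501e-01 -2.05616967e-05]
 [-3.63424820e-05  6.53014780e-06 -9.99999999e-01]] [ 220.64339752 -503.79895764  205.42663314] 93.69878272838447 0.6
```

```bash
cat > b.py <<'E'
from h import *
p=imaging.capture("top")
for q,lo,hi in [("chest",107,121),("board",14,28)]:
    for k,pp in [("top",p)]:
        o=seg(pp,q)[0]; P=pts(pp,o["region"]); P=P[(P[:,2]>lo)&(P[:,2]<hi)]
        rc=cv2.minAreaRect(P[:,:2].astype(np.float32)); print(q,rc,cv2.boxPoints(rc).round(0).tolist())
        if q=="chest":
            # front edge fit: min x per y bin
            F=[(y,np.percentile(P[abs(P[:,1]-y)<4,0],2)) for y in range(-335,-160,8)]
            print(np.polyfit(*np.array(F).T,1))
            print([(round(a),round(b)) for a,b in F])
s=imaging.capture("scene"); o=seg(s,"drawer")[0]; P=pts(s,o["region"]); P=P[(P[:,2]>45)&(P[:,2]<88)&(P[:,0]<660)]
c=P.mean(0);print(c,np.linalg.svd(P-c,full_matrices=False)[2][2], P.std(0))
im=np.hstack([p["pixels"][80:380,40:500],s["pixels"][80:380,60:400]]); cv2.imwrite("pics/1.png",im); print(im.shape)
E
python3 b.py
```

```text
chest ((730.3235473632812, -249.97422790527344), (212.18394470214844, 224.51014709472656), 86.43621063232422) [[612.0, -349.0], [836.0, -363.0], [849.0, -151.0], [625.0, -137.0]]
[6.20999567e-02 6.37156998e+02]
[(-335, 616), (-327, 616), (-319, 617), (-311, 617), (-303, 619), (-295, 619), (-287, 619), (-279, 620), (-271, 621), (-263, 622), (-255, 623), (-247, 623), (-239, 622), (-231, 622), (-223, 624), (-215, 623), (-207, 624), (-199, 623), (-191, 625), (-183, 626), (-175, 627), (-167, 627)]
board ((594.3305053710938, 180.46957397460938), (361.1949157714844, 240.47671508789062), 85.01895904541016) [[459.0, 11.0], [698.0, -10.0], [730.0, 350.0], [490.0, 371.0]]
[ 628.46195731 -234.36949345   66.74429906] [ 9.97057281e-01 -7.66593823e-02 -3.43356558e-04] [ 4.98241165 58.81021284 12.4281295 ]
(300, 800, 3)
```

View pics/1.png

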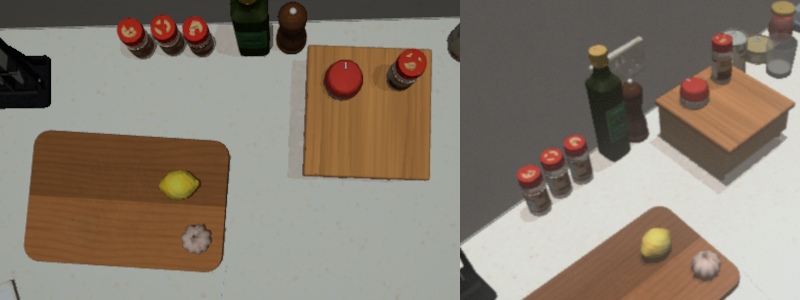

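```bash
cat >> h.py <<'E'
from scipy.spatial.transform import Rotation as R
O=np.array([618.6,-243.0,0]); e=np.array([.99806,-.0622,0]); n=np.array([.0622,.99806,0]); Z=np.array([0,0,1.])
def W(x,y,z): return O+x*e+y*n+z*Z            # chest frame -> world
def rot(yaw,tilt=0):                            # degrees; yaw of tool x in world, tilt tip forward
    a=np.radians(yaw); B=np.array([[np.cos(a),np.sin(a),0],[np.sin(a),-np.cos(a),0],[0,0,-1]])
    return B@R.from_euler("y",tilt,degrees=True).as_matrix()
def plan(wps):
    s=r.observe(); p,M=np.array(s["tcp_pos"]),np.array(s["eef_rot"])
    for q,N in wps:
        d=M.T@(q-p)/25; w=np.degrees(R.from_matrix(M.T@N).as_rotvec())/6
        print("shift",d.round(2),"turn",w.round(2),"rows",round(max(np.linalg.norm(d)*25/41.7,np.linalg.norm(w)*6/7.16),1)); p,M=q,N
E
python3 - <<'E'
from h import *
A=rot(-3.565); T=rot(-3.565,35)
plan([(W(-200,0,170),A),(W(-60,0,62),T),(W(-2,0,62),T),(W(4,0,62),T),(W(12,0,62),T),(W(-120,0,62),T)])
E
```

```text
shift [11.65 -6.83  1.42] turn [ 0.   -0.    4.54] rows 8.1
shift [5.6  0.   4.32] turn [0.   5.83 0.  ] rows 4.9
shift [1.9  0.   1.33] turn [0. 0. 0.] rows 1.4
shift [0.2  0.   0.14] turn [0. 0. 0.] rows 0.1
shift [0.26 0.   0.18] turn [0. 0. 0.] rows 0.2
shift [-4.33 -0.   -3.03] turn [0. 0. 0.] rows 3.2
```

{"api": "play_rows", "payload": {
  "motion": [5.8, -3.4, 0.7, 0, 0, 0, 1, 5.8, -3.4, 0.7, 0, 0, 0, 1, 5.8, -3.4, 0.7, 0, 0, 0, 1, 5.8, -3.4, 0.7, 0, 0, 0, 1, 5.8, -3.4, 0.7, 0, 0, 0, 1],
  "squeeze": 20
}}

```text
time_s: 1.27
tcp_pos: [321.9, -363.4, 187.5]
eef_rot: [[0.914, 0.405, 0.0], [0.405, -0.914, 0.001], [0.001, -0.001, -1.0]]
force: [-1.1, 0.2, -0.1]
opening: 64.3
gripper_force: 0.0
```

{"api": "play_rows", "payload": {
  "motion": [5.85, -3.43, 0.72, 0, 0, 4.54, 1, 5.85, -3.43, 0.72, 0, 0, 4.54, 1, 5.85, -3.43, 0.72, 0, 0, 4.54, 1, 5.85, -3.43, 0.72, 0, 0, 4.54, 1, 5.85, -3.43, 0.72, 0, 0, 4.54, 1]
}}

```text
time_s: 1.68
tcp_pos: [420.0, -228.5, 169.8]
eef_rot: [[0.998, -0.068, 0.0], [-0.068, -0.998, 0.0], [0.0, -0.0, -1.0]]
force: [-0.3, -0.4, 1.1]
opening: 30.9
gripper_force: 0.0
```

Run:
```python
from h import *
print(r.observe()["joint_positions"],r.observe()["force"])
T=rot(-3.565,35)
plan([(W(-60,0,62),T),(W(-8,0,62),T),(W(4,0,62),T),(W(12,0,62),T)])
```

```text
[-5.75051449e-01  1.74370497e-01  1.76282124e+00  2.44574379e-04
  1.20423451e+00  1.06389419e+00] [-0.26639928 -0.3632329   1.06215955]
shift [5.56 0.05 4.31] turn [ 0.02  5.83 -0.06] rows 4.9
shift [1.7  0.   1.19] turn [0. 0. 0.] rows 1.2
shift [0.39 0.   0.28] turn [0. 0. 0.] rows 0.3
shift [0.26 0.   0.18] turn [0. 0. 0.] rows 0.2
```

{"api": "play_rows", "payload": {
  "motion": [5.55, 0.05, 4.3, 0, 5.83, 0, 1, 5.55, 0.05, 4.3, 0, 5.83, 0, 1, 5.55, 0.05, 4.3, 0, 5.83, 0, 1, 5.55, 0.05, 4.3, 0, 5.83, 0, 1, 5.55, 0.05, 4.3, 0, 5.83, 0, 1]
}}

```text
time_s: 2.1
tcp_pos: [554.5, -237.6, 63.1]
eef_rot: [[0.846, -0.056, 0.53], [-0.052, -0.998, -0.023], [0.53, -0.008, -0.848]]
force: [1.0, 0.9, 0.1]
opening: 0.9
gripper_force: 0.0
```

{"api": "play_rows", "payload": {
  "motion": [0.8, 0, 0.56, 0, 0, 0, 1, 1.6, 0, 1.12, 0, 0, 0, 1, 1.6, 0, 1.12, 0, 0, 0, 1]
}}

```text
time_s: 2.35
tcp_pos: [605.5, -240.2, 64.0]
eef_rot: [[0.846, -0.053, 0.53], [-0.049, -0.999, -0.021], [0.53, -0.008, -0.848]]
force: [0.2, 0.5, 0.6]
opening: 0.7
gripper_force: 0.0
```

```bash
cat > st.py <<'E'
from h import *
s=r.observe(); d=np.array(s["tcp_pos"])-O; print("chest xyz",(d@e).round(1),(d@n).round(1),d[2].round(1),"F",np.round(s["force"],1),"op",round(s["opening"],1),"t",s["time_s"])
E
python3 st.py
python3 - <<'E'
from h import *
T=rot(-3.565,35)
plan([(W(-2,0,62),T),(W(4,0,62),T),(W(9,0,62),T),(W(13,0,62),T)])
E
```

```text
chest xyz -13.3 2.0 64.0 F [0.2 0.5 0.6] op 0.7 t 2.35
shift [0.34 0.08 0.31] turn [-0.11  0.5   0.03] rows 0.4
shift [0.2  0.   0.14] turn [0. 0. 0.] rows 0.1
shift [0.16 0.   0.11] turn [0. 0. 0.] rows 0.1
shift [0.13 0.   0.09] turn [0. 0. 0.] rows 0.1
```

{"api": "play_rows", "payload": {
  "motion": [0.17, 0, 0.11, 0, 0, 0, 1, 0.34, 0, 0.21, 0, 0, 0, 1, 0.34, 0, 0.21, 0, 0, 0, 1]
}}

```text
time_s: 2.6
tcp_pos: [613.2, -240.5, 64.3]
eef_rot: [[0.847, -0.054, 0.529], [-0.05, -0.999, -0.021], [0.53, -0.008, -0.848]]
force: [0.5, 0.4, 0.2]
opening: 0.6
gripper_force: 0.0
```

{"api": "play_rows", "payload": {
  "motion": [0.08, 0, 0.05, 0, 0, 0, 1, 0.17, 0, 0.11, 0, 0, 0, 1, 0.17, 0, 0.11, 0, 0, 0, 1]
}}

```text
time_s: 2.85
tcp_pos: [618.1, -240.7, 64.2]
eef_rot: [[0.847, -0.054, 0.529], [-0.05, -0.999, -0.021], [0.53, -0.008, -0.848]]
force: [-0.2, 0.6, 0.0]
opening: 0.3
gripper_force: 0.0
```

{"api": "play_rows", "payload": {
  "motion": [0.07, 0, 0.04, 0, 0, 0, 1, 0.14, 0, 0.085, 0, 0, 0, 1, 0.14, 0, 0.085, 0, 0, 0, 1]
}}

```text
time_s: 3.1
tcp_pos: [621.9, -240.8, 63.9]
eef_rot: [[0.847, -0.054, 0.529], [-0.05, -0.999, -0.021], [0.529, -0.009, -0.849]]
force: [-2.7, -0.3, 1.5]
opening: 0.2
gripper_force: 1.8
```

```bash
python3 st.py
```

```text
chest xyz 3.2 2.4 63.9 F [-2.7 -0.3  1.5] op 0.2 t 3.1
```

{"api": "play_rows", "payload": {
  "motion": [0.07, 0, 0.045, 0, 0, 0, 1, 0.14, 0, 0.09, 0, 0, 0, 1, 0.2, 0, 0.125, 0, 0, 0, 1, 0.2, 0, 0.125, 0, 0, 0, 1]
}}

```text
time_s: 3.43
tcp_pos: [627.8, -241.2, 63.9]
eef_rot: [[0.847, -0.054, 0.529], [-0.05, -0.999, -0.021], [0.529, -0.009, -0.849]]
force: [-4.6, -0.8, 2.2]
opening: 0.4
gripper_force: 2.1
```

```bash
python3 st.py
```

```text
chest xyz 9.1 2.4 63.9 F [-4.6 -0.8  2.2] op 0.4 t 3.4333
```

{"api": "play_rows", "payload": {
  "motion": [0.07, 0, 0.043, 0, 0, 0, 1, 0.07, 0, 0.043, 0, 0, 0, 1]
}}

```text
time_s: 3.6
tcp_pos: [629.8, -241.3, 64.0]
eef_rot: [[0.847, -0.054, 0.529], [-0.05, -0.999, -0.021], [0.529, -0.009, -0.848]]
force: [-4.3, -0.6, 1.4]
opening: 0.5
gripper_force: 2.2
```

{"api": "play_rows", "payload": {
  "motion": [-4.6, 0, -2.9, 0, 0, 0, 1, -4.6, 0, -2.9, 0, 0, 0, 1, -4.6, 0, -2.9, 0, 0, 0, 1, -4.6, 0, -2.9, 0, 0, 0, 1, -4.6, 0, -2.9, 0, 0, 0, 1]
}}

```text
time_s: 4.02
tcp_pos: [492.2, -234.0, 64.8]
eef_rot: [[0.847, -0.055, 0.529], [-0.052, -0.998, -0.022], [0.529, -0.009, -0.848]]
force: [0.2, 0.2, -0.5]
opening: 0.1
gripper_force: 0.0
```

```bash
python3 st.py
cat > dr.py <<'E'
from h import *
import sys
p=imaging.capture("scene"); t=imaging.capture("top")
P=np.vstack([pts(p),pts(t)]); d=P-O; C=np.stack([d@e,d@n,d[:,2]],1)
# points at the panel's top edge height, in front of chest
m=(C[:,2]>91)&(C[:,2]<99)&(C[:,0]<-2)&(C[:,0]>-170)&(abs(C[:,1])<95)
Q=C[m]; h,b=np.histogram(Q[:,0],bins=np.arange(-170,0,4)); print([(int(x),int(k)) for x,k in zip(b,h) if k>3])
o=seg(t,"flat_tin")
for q in o[:2]:
    P=pts(t,q["region"]); d=P-O; c=np.stack([d@e,d@n,d[:,2]],1); print("tin",q["confidence"],q["bbox"],np.percentile(c,[3,50,97],axis=0).round(0).tolist())
    cc=c[(c[:,2]>58)&(c[:,2]<75)]
    if len(cc)>10: print(cv2.minAreaRect(cc[:,:2].astype(np.float32)))
if len(sys.argv)>1: cv2.imwrite(sys.argv[1],np.hstack([t["pixels"][80:380,100:500],p["pixels"][80:380,200:500]]))
E
python3 dr.py pics/2.png
```

```text
chest xyz -126.7 1.1 64.8 F [ 0.2  0.2 -0.5] op 0.1 t 4.0167
[(-138, 21), (-134, 21), (-34, 135), (-30, 387), (-26, 378), (-22, 358), (-18, 89)]
tin 0.41 [350.0, 257.8, 112.4, 27.0] [[-32.0, -85.0, 38.0], [-19.0, -4.0, 72.0], [2.0, 86.0, 98.0]]
((-16.52745819091797, 3.3818283081054688), (179.89572143554688, 31.74402618408203), 89.91254425048828)
```

View pics/2.png

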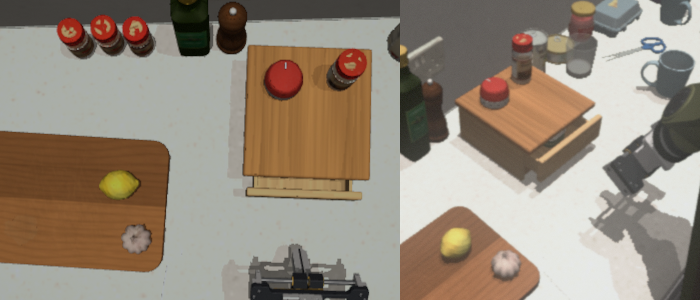

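```bash
python3 dr.py
python3 - <<'E'
from h import *
plan([(W(-130,0,170),rot(-3.565)),(W(-53,0,130),rot(86.435))])
E
```

```text
[(-138, 14), (-134, 34), (-46, 170), (-42, 410), (-38, 394), (-34, 330), (-30, 72)]
shift [ 2.03  0.02 -3.71] turn [-0.1  -5.33  0.06] rows 4.5
shift [3.08 0.   1.6 ] turn [ -0.  -0. -15.] rows 12.6
```

{"api": "play_rows", "payload": {
  "motion": [2.03, 0, -3.7, -0.1, -5.33, 0.06, 0, 2.03, 0, -3.7, -0.1, -5.33, 0.06, 0, 2.03, 0, -3.7, -0.1, -5.33, 0.06, 0, 2.03, 0, -3.7, -0.1, -5.33, 0.06, 0, 2.03, 0, -3.7, -0.1, -5.33, 0.06, 0]
}}

```text
time_s: 4.73
tcp_pos: [489.8, -236.5, 176.5]
eef_rot: [[0.995, -0.061, 0.075], [-0.061, -0.998, -0.006], [0.075, 0.002, -0.997]]
force: [-0.1, -0.9, 0.1]
opening: 30.5
gripper_force: 0.0
```

{"api": "play_rows", "payload": {
  "motion": [0, 0, 0, 0, 0, -5.5, 0, 0, 0, 0, 0, 0, -5.5, 0, 0, 0, 0, 0, 0, -5.5, 0, 0, 0, 0, 0, 0, -5.5, 0, 0, 0, 0, 0, 0, -5.5, 0]
}}

```text
time_s: 5.15
tcp_pos: [488.8, -234.3, 169.6]
eef_rot: [[0.863, 0.5, 0.073], [0.501, -0.865, 0.002], [0.064, 0.035, -0.997]]
force: [0.9, -0.5, -0.0]
opening: 46.7
gripper_force: 0.0
```

{"api": "play_rows", "payload": {
  "motion": [0, 0, 0, 0, 0, -5.5, 0, 0, 0, 0, 0, 0, -5.5, 0, 0, 0, 0, 0, 0, -5.5, 0, 0, 0, 0, 0, 0, -5.5, 0, 0, 0, 0, 0, 0, -5.5, 0]
}}

```text
time_s: 5.57
tcp_pos: [488.8, -234.4, 169.7]
eef_rot: [[0.451, 0.889, 0.073], [0.892, -0.453, 0.002], [0.035, 0.065, -0.997]]
force: [0.5, -0.0, -0.3]
opening: 47.0
gripper_force: 0.0
```

```bash
python3 st.py; python3 dr.py
python3 - <<'E'
from h import *
plan([(W(-53,0,130),rot(86.435)),(W(-53,0,73),rot(86.435))])
E
```

```text
chest xyz -130.1 0.5 169.7 F [ 0.5 -0.  -0.3] op 47.0 t 5.5667
[(-58, 235), (-54, 330), (-50, 336), (-46, 276)]
shift [1.17 2.72 1.81] turn [ 0.68 -0.21 -3.98] rows 3.4
shift [0.   0.   2.28] turn [0. 0. 0.] rows 1.4
```

{"api": "play_rows", "payload": {
  "motion": [1.17, 2.72, 1.8, 0.68, -0.21, -4, 0, 1.17, 2.72, 1.8, 0.68, -0.21, -4, 0, 1.17, 2.72, 1.8, 0.68, -0.21, -4, 0, 1.17, 2.72, 1.8, 0.68, -0.21, -4, 0, 1.17, 2.72, 1.8, 0.68, -0.21, -4, 0]
}}

```text
time_s: 6.13
tcp_pos: [565.7, -239.3, 129.1]
eef_rot: [[0.058, 0.998, -0.002], [0.998, -0.058, 0.0], [-0.0, -0.002, -1.0]]
force: [-0.3, 0.1, -0.6]
opening: 47.1
gripper_force: 0.0
```

```bash
python3 st.py
python3 - <<'E'
from h import *
plan([(W(-51.5,0,74),rot(86.435)),(W(-51.5-90,0,74),rot(86.435))])
E
```

```text
chest xyz -53.0 0.4 129.1 F [-0.3  0.1 -0.6] op 47.1 t 6.1333
shift [-0.02  0.07  2.21] turn [-0.02  0.    0.04] rows 1.3
shift [ 0.  -3.6  0. ] turn [0. 0. 0.] rows 2.2
```

{"api": "play_rows", "payload": {
  "motion": [0, 0.06, 1.1, 0, 0, 0, 0, 0, 0.06, 2.2, 0, 0, 0, 0, 0, 0.06, 2.2, 0, 0, 0, 0, 0, 0.06, 2.2, 0, 0, 0, 0.7],
  "squeeze": 20
}}

```text
time_s: 6.47
tcp_pos: [566.2, -239.7, 75.4]
eef_rot: [[0.061, 0.998, -0.002], [0.998, -0.061, 0.0], [0.0, -0.002, -1.0]]
force: [-0.3, -0.1, 0.3]
opening: 43.2
gripper_force: 0.0
```

{"api": "play_rows", "payload": {
  "motion": [0, 0, 0, 0, 0, 0, 1, 0, 0, 0, 0, 0, 0, 1, 0, 0, 0, 0, 0, 0, 1, 0, 0, 0, 0, 0, 0, 1, 0, 0, 0, 0, 0, 0, 1]
}}

```text
time_s: 6.88
tcp_pos: [567.1, -240.1, 76.7]
eef_rot: [[0.059, 0.998, 0.001], [0.998, -0.059, -0.001], [-0.001, 0.002, -1.0]]
force: [-0.1, 0.2, 5.2]
opening: 13.8
gripper_force: 20.0
```

```bash
python3 st.py
```

```text
chest xyz -51.5 -0.3 76.7 F [-0.1  0.2  5.2] op 13.8 t 6.8833
```

{"api": "play_rows", "payload": {
  "motion": [0, -0.4, 0, 0, 0, 0, 1, 0, -1.1, 0, 0, 0, 0, 1, 0, -1.8, 0, 0, 0, 0, 1, 0, -2.5, 0, 0, 0, 0, 1, 0, -3, 0, 0, 0, 0, 1]
}}

```text
time_s: 7.3
tcp_pos: [491.5, -235.3, 76.6]
eef_rot: [[0.059, 0.998, 0.002], [0.998, -0.059, -0.001], [-0.001, 0.002, -1.0]]
force: [3.0, 2.5, 5.6]
opening: 14.0
gripper_force: 20.0
```

{"api": "play_rows", "payload": {
  "motion": [0, -0.15, 0, 0, 0, 0, 1, 0, -0.28, 0, 0, 0, 0, 1, 0, -0.28, 0, 0, 0, 0, 1, 0, -0.28, 0, 0, 0, 0, 1]
}}

```text
time_s: 7.63
tcp_pos: [486.7, -235.0, 76.6]
eef_rot: [[0.059, 0.998, 0.005], [0.998, -0.059, -0.001], [-0.001, 0.005, -1.0]]
force: [12.3, 3.1, 0.2]
opening: 13.7
gripper_force: 20.0
```

```bash
python3 st.py
```

```text
chest xyz -132.1 -0.2 76.6 F [12.3  3.1  0.2] op 13.7 t 7.6333
```

{"api": "play_rows", "payload": {
  "motion": [0, 0.1, 0, 0, 0, 0, 0, 0, 0.1, 0, 0, 0, 0, 0, 0, 0.1, 0, 0, 0, 0, 0, 0, 0.1, 0, 0, 0, 0, 0]
}}

```text
time_s: 7.97
tcp_pos: [487.1, -235.3, 75.4]
eef_rot: [[0.058, 0.998, -0.001], [0.998, -0.058, -0.0], [-0.0, -0.001, -1.0]]
force: [0.3, -0.1, 0.6]
opening: 37.1
gripper_force: 0.0
```

{"api": "play_rows", "payload": {
  "motion": [0, 0, -1.5, 0, 0, 0, 0, 0, 0, -3, 0, 0, 0, 0, 0, 0, -4.5, 0, 0, 0, 0, 0, 0, -5, 0, 0, 0, 0]
}}

```text
time_s: 8.3
tcp_pos: [488.3, -235.9, 206.0]
eef_rot: [[0.058, 0.998, 0.005], [0.998, -0.058, -0.004], [-0.003, 0.005, -1.0]]
force: [-0.1, -0.4, 0.9]
opening: 46.8
gripper_force: 0.0
```

{"api": "play_rows", "payload": {
  "motion": [0, 0, 0, 0, 0, 5.5, -1, 0, 0, 0, 0, 0, 5.5, -1, 0, 0, 0, 0, 0, 5.5, -1, 0, 0, 0, 0, 0, 5.5, -1, 0, 0, 0, 0, 0, 5.5, -1]
}}

```text
time_s: 8.72
tcp_pos: [487.1, -235.2, 200.4]
eef_rot: [[0.598, 0.801, -0.001], [0.801, -0.598, -0.0], [-0.001, -0.0, -1.0]]
force: [0.9, -0.1, 0.2]
opening: 76.8
gripper_force: 0.0
```

{"api": "play_rows", "payload": {
  "motion": [0, 0, 0, 0, 0, 5.5, -1, 0, 0, 0, 0, 0, 5.5, -1, 0, 0, 0, 0, 0, 5.5, -1, 0, 0, 0, 0, 0, 5.5, -1, 0, 0, 0, 0, 0, 5.5, -1]
}}

```text
time_s: 9.13
tcp_pos: [487.1, -235.2, 200.4]
eef_rot: [[0.938, 0.346, -0.001], [0.346, -0.938, -0.0], [-0.001, 0.0, -1.0]]
force: [0.6, -0.1, -1.0]
opening: 94.2
gripper_force: 0.0
```

{"api": "play_rows", "payload": {
  "motion": [0, 0, 0, 0, 0, 4, -1, 0, 0, 0, 0, 0, 4, -1, 0, 0, 0, 0, 0, 4, -1, 0, 0, 0, 0, 0, 4, -1]
}}

```text
time_s: 9.47
tcp_pos: [487.1, -235.2, 200.4]
eef_rot: [[0.998, -0.066, -0.001], [-0.066, -0.998, -0.0], [-0.001, 0.0, -1.0]]
force: [-0.1, -0.1, -0.2]
opening: 94.2
gripper_force: 0.0
```

```bash
python3 st.py
cat > tin.py <<'E'
from h import *
pp=[]
for k in ["wrist","scene","top"]:
    t=imaging.capture(k); pp.append(t["pixels"])
    for q in seg(t,"flat_tin")[:1]:
        P=pts(t,q["region"]); d=P-O; c=np.stack([d@e,d@n,d[:,2]],1); print(k,q["confidence"],q["bbox"],np.percentile(c,[3,50,97],axis=0).round(0).tolist())
        cc=c[(c[:,2]>57)&(c[:,2]<72)]
        if len(cc)>10: print(cv2.minAreaRect(cc[:,:2].astype(np.float32)))
cv2.imwrite("pics/3.png",np.hstack([cv2.resize(pp[0],(400,300)),pp[2][80:380,100:500]]))
E
python3 tin.py
```

```text
chest xyz -131.8 -0.4 200.4 F [-0.1 -0.1 -0.2] op 94.2 t 9.4667
wrist 0.8 [294.7, 54.5, 77.4, 134.1] [[-93.0, -41.0, 64.0], [-42.0, -11.0, 66.0], [4.0, 18.0, 68.0]]
((-45.088375091552734, -11.769180297851562), (105.5654067993164, 63.535369873046875), 3.0672411918640137)
scene 0.75 [355.8, 214.4, 50.3, 37.5] [[-94.0, -42.0, 46.0], [-48.0, -5.0, 64.0], [5.0, 19.0, 68.0]]
((-43.35327911376953, -12.213253021240234), (107.6136474609375, 66.1529541015625), 4.021440029144287)
top 0.84 [387.4, 258.4, 39.3, 58.0] [[-89.0, -38.0, 60.0], [-43.0, -6.0, 64.0], [-0.0, 21.0, 68.0]]
((-45.652061462402344, -9.337459564208984), (99.46697235107422, 64.03815460205078), 3.1030335426330566)
```

View pics/3.png

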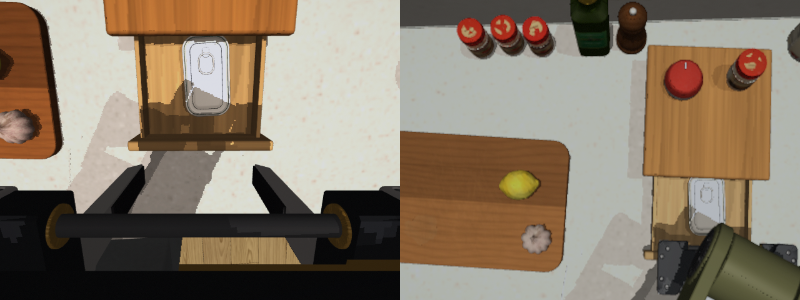

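Run:
```python
from h import *
A=rot(-0.5)
plan([(W(-46,-11,130),A),(W(-46,-11,45),A),(W(-46,-11,60),A),(W(-66,-11,60),A),(W(-66,-11,160),A)])
```

```text
shift [3.42 0.44 2.82] turn [ 0.    0.   -0.46] rows 2.7
shift [0.  0.  3.4] turn [0. 0. 0.] rows 2.0
shift [ 0.   0.  -0.6] turn [0. 0. 0.] rows 0.4
shift [-0.8  -0.04  0.  ] turn [0. 0. 0.] rows 0.5
shift [ 0.  0. -4.] turn [0. 0. 0.] rows 2.4
```

{"api": "play_rows", "payload": {
  "motion": [3.42, 0.44, 2.8, 0, 0, -0.46, -1, 3.42, 0.44, 2.8, 0, 0, -0.46, -1, 3.42, 0.44, 2.8, 0, 0, -0.46, -1, 3.42, 0.44, 2.8, 0, 0, -0.46, -1, 3.42, 0.44, 2.8, 0, 0, -0.46, -1]
}}

```text
time_s: 10.18
tcp_pos: [571.8, -250.9, 128.9]
eef_rot: [[1.0, -0.009, -0.003], [-0.009, -1.0, 0.001], [-0.003, -0.001, -1.0]]
force: [0.3, -0.3, 0.3]
opening: 94.3
gripper_force: 0.0
```

{"api": "play_rows", "payload": {
  "motion": [0, 0, 1, 0, 0, 0, -1, 0, 0, 2, 0, 0, 0, -1, 0, 0, 3, 0, 0, 0, -1, 0, 0, 3.3, 0, 0, 0, -1, 0, 0, 3.3, 0, 0, 0, -1]
}}

```text
time_s: 10.6
tcp_pos: [571.0, -251.0, 47.6]
eef_rot: [[1.0, -0.01, -0.002], [-0.01, -1.0, 0.0], [-0.002, -0.0, -1.0]]
force: [0.2, -0.5, 0.1]
opening: 93.8
gripper_force: 0.0
```

```bash
python3 st.py
```

```text
chest xyz -47.0 -11.0 47.6 F [ 0.2 -0.5  0.1] op 93.8 t 10.6
```

{"api": "play_rows", "payload": {
  "motion": [0, 0, 0.08, 0, 0, 0, 0.1, 0, 0, 0.08, 0, 0, 0, 0.3, 0, 0, 0.08, 0, 0, 0, 0.6, 0, 0, 0.08, 0, 0, 0, 1, 0, 0, 0.08, 0, 0, 0, 1],
  "squeeze": 25
}}

```text
time_s: 11.02
tcp_pos: [572.2, -251.3, 46.8]
eef_rot: [[1.0, -0.01, 0.001], [-0.01, -1.0, -0.001], [0.001, 0.001, -1.0]]
force: [-0.9, -0.6, -0.4]
opening: 64.3
gripper_force: 0.0
```

{"api": "play_rows", "payload": {
  "motion": [0, 0, 0, 0, 0, 0, 1, 0, 0, 0, 0, 0, 0, 1, 0, 0, 0, 0, 0, 0, 1]
}}

```text
time_s: 11.27
tcp_pos: [572.2, -251.4, 46.6]
eef_rot: [[1.0, -0.01, 0.0], [-0.01, -1.0, -0.001], [0.0, 0.001, -1.0]]
force: [-1.3, -0.8, 5.5]
opening: 58.9
gripper_force: 25.0
```

{"api": "play_rows", "payload": {
  "motion": [0, 0, -0.3, 0, 0, 0, 1, 0, 0, -0.6, 0, 0, 0, 1, 0, 0, -0.6, 0, 0, 0, 1, -0.4, 0, -0.6, 0, 0, 0, 1, -0.8, 0, -0.6, 0, 0, 0, 1]
}}

```text
time_s: 11.68
tcp_pos: [551.8, -250.8, 61.0]
eef_rot: [[1.0, -0.01, -0.0], [-0.01, -1.0, -0.0], [-0.0, 0.0, -1.0]]
force: [-0.3, 1.3, -2.1]
opening: 59.1
gripper_force: 25.0
```

```bash
python3 st.py
```

```text
chest xyz -66.1 -11.9 61.0 F [-0.3  1.3 -2.1] op 59.1 t 11.6833
```

{"api": "play_rows", "payload": {
  "motion": [0, 0, -1.2, 0, 0, 0, 1, 0, 0, -2.4, 0, 0, 0, 1, 0, 0, -3.6, 0, 0, 0, 1, 0, 0, -4.2, 0, 0, 0, 1, 0, 0, -4.2, 0, 0, 0, 1]
}}

```text
time_s: 12.1
tcp_pos: [553.2, -251.5, 170.0]
eef_rot: [[1.0, -0.01, 0.005], [-0.01, -1.0, -0.003], [0.005, 0.003, -1.0]]
force: [-1.1, 0.5, -2.3]
opening: 59.2
gripper_force: 25.0
```

{"api": "play_rows", "payload": {
  "motion": [0, -1.2, 0, 0, 0, 0, 1, 0, -2.6, 0, 0, 0, 0, 1, 0, -4, 0, 0, 0, 0, 1, 0, -5.4, 0, 0, 0, 0, 1, 0, -7, 0, 0, 0, 0, 1]
}}

```text
time_s: 12.52
tcp_pos: [552.9, -74.7, 164.3]
eef_rot: [[1.0, -0.011, -0.002], [-0.011, -1.0, -0.0], [-0.002, 0.0, -1.0]]
force: [1.0, -0.1, -2.2]
opening: 59.1
gripper_force: 25.0
```

{"api": "play_rows", "payload": {
  "motion": [0, -1.4, 0, 0, 0, 0, 1, 0, -2.8, 0, 0, 0, 0, 1, 0, -4.2, 0, 0, 0, 0, 1, 0, -5.6, 0, 0, 0, 0, 1, 0, -7, 0, 0, 0, 0, 1]
}}

```text
time_s: 12.93
tcp_pos: [554.7, 100.8, 164.3]
eef_rot: [[1.0, -0.01, -0.002], [-0.01, -1.0, -0.001], [-0.002, 0.001, -1.0]]
force: [0.1, 0.0, -1.1]
opening: 59.1
gripper_force: 25.0
```

{"api": "play_rows", "payload": {
  "motion": [0.5, -1.4, 0, 0, 0, 0, 1, 1, -2.8, 0, 0, 0, 0, 1, 1.5, -4.2, 0, 0, 0, 0, 1, 2, -5.6, 0, 0, 0, 0, 1, 2, -6.8, 0, 0, 0, 0, 1]
}}

```text
time_s: 13.35
tcp_pos: [607.7, 270.6, 163.4]
eef_rot: [[1.0, -0.01, -0.002], [-0.01, -1.0, -0.001], [-0.002, 0.001, -1.0]]
force: [-0.2, -0.9, -1.7]
opening: 59.3
gripper_force: 25.0
```

Run:
```python
from h import *
s=r.observe(); print(s["tcp_pos"],s["opening"],s["force"],s["joint_positions"])
plan([(np.array([602,270,60]),rot(-.5)),(np.array([602,270,30]),rot(-.5))])
```

```text
[607.72316974 270.55724081 163.39630049] 59.29982038686422 [-0.15467006 -0.92181287 -1.69397835] [ 3.63920127e-01  5.94138702e-01  1.19923669e+00 -2.84392546e-04
  1.35070263e+00  1.94466707e+00]
shift [-0.22  0.02  4.14] turn [ 0.01  0.02 -0.01] rows 2.5
shift [0.  0.  1.2] turn [0. 0. 0.] rows 0.7
```

{"api": "play_rows", "payload": {
  "motion": [0, 0, 1.3, 0, 0, 0, 1, 0, 0, 2.6, 0, 0, 0, 1, 0, 0, 3.9, 0, 0, 0, 1, 0, 0, 4.8, 0, 0, 0, 1, 0, 0, 5.2, 0, 0, 0, 1]
}}

```text
time_s: 13.77
tcp_pos: [604.8, 267.7, 30.2]
eef_rot: [[1.0, -0.01, -0.007], [-0.01, -1.0, -0.003], [-0.007, 0.003, -1.0]]
force: [-0.3, 0.1, -2.7]
opening: 59.1
gripper_force: 25.0
```

{"api": "play_rows", "payload": {
  "motion": [0, 0, 0.08, 0, 0, 0, 1, 0, 0, 0.16, 0, 0, 0, 1, 0, 0, 0.2, 0, 0, 0, 1, 0, 0, 0.2, 0, 0, 0, 1]
}}

```text
time_s: 14.1
tcp_pos: [607.8, 268.7, 32.1]
eef_rot: [[1.0, -0.01, 0.002], [-0.01, -1.0, 0.0], [0.002, -0.0, -1.0]]
force: [0.2, -0.8, -2.1]
opening: 58.7
gripper_force: 25.0
```

```bash
python3 st.py
```

```text
chest xyz -42.6 510.0 32.1 F [ 0.2 -0.8 -2.1] op 58.7 t 14.1
```

{"api": "play_rows", "payload": {
  "motion": [0, 0, 0.08, 0, 0, 0, 1, 0, 0, 0.16, 0, 0, 0, 1, 0, 0, 0.22, 0, 0, 0, 1, 0, 0, 0.22, 0, 0, 0, 1, 0, 0, 0.22, 0, 0, 0, 1]
}}

```text
time_s: 14.52
tcp_pos: [607.5, 268.5, 26.0]
eef_rot: [[1.0, -0.01, 0.001], [-0.01, -1.0, -0.0], [0.001, 0.0, -1.0]]
force: [-1.5, 0.0, 5.6]
opening: 59.0
gripper_force: 25.0
```

```bash
python3 st.py
```

```text
chest xyz -42.9 509.8 26.0 F [-1.5  0.   5.6] op 59.0 t 14.5167
```

Touching down; release, lift.

{"api": "play_rows", "payload": {
  "motion": [0, 0, -0.03, 0, 0, 0, -0.6, 0, 0, -0.03, 0, 0, 0, -0.8, 0, 0, -0.03, 0, 0, 0, -0.8, 0, 0, -0.03, 0, 0, 0, -0.8, 0, 0, -0.03, 0, 0, 0, -0.8]
}}

```text
time_s: 14.93
tcp_pos: [607.2, 268.4, 25.8]
eef_rot: [[1.0, -0.01, -0.0], [-0.01, -1.0, -0.001], [-0.0, 0.001, -1.0]]
force: [-0.6, 0.2, 0.4]
opening: 84.5
gripper_force: 0.0
```

{"api": "play_rows", "payload": {
  "motion": [0, 0, -0.8, 0, 0, 0, -0.8, 0, 0, -2, 0, 0, 0, -0.8, 0, 0, -3.4, 0, 0, 0, -0.8, 0, 0, -5, 0, 0, 0, 0, 0, 0, -5.4, 0, 0, 0, 1]
}}

```text
time_s: 15.35
tcp_pos: [609.0, 269.2, 167.9]
eef_rot: [[1.0, -0.01, 0.008], [-0.01, -1.0, 0.003], [0.008, -0.003, -1.0]]
force: [0.6, -0.0, 0.7]
opening: 74.9
gripper_force: 0.0
```

{"api": "play_rows", "payload": {
  "motion": [-0.7, 1.5, 0, 0, 0, 0, 1, -1.4, 3, 0, 0, 0, 0, 1, -2.1, 4.4, 0, 0, 0, 0, 1, -2.8, 5.8, 0, 0, 0, 0, 1, -3.3, 7, 0, 0, 0, 0, 1]
}}

```text
time_s: 15.77
tcp_pos: [521.4, 92.6, 160.9]
eef_rot: [[1.0, -0.01, -0.001], [-0.01, -1.0, -0.001], [-0.001, 0.001, -1.0]]
force: [0.9, 0.6, 0.4]
opening: 41.4
gripper_force: 0.0
```

```bash
python3 - <<'E'
from h import *
for k in ["top","scene"]:
    t=imaging.capture(k)
    for q in ["flat_tin","lemon","garlic"]:
        for o in seg(t,q)[:1]:
            P=pts(t,o["region"]); print(k,q,o["confidence"],np.percentile(P,[3,50,97],axis=0).round(0).tolist())
    cv2.imwrite(f"pics/4{k}.png",t["pixels"])
plan([(W(-230,0,150),rot(-3.565)),(W(-220,0,62),rot(-3.565,35)),(W(-160,0,62),rot(-3.565,35))])
E
python3 st.py
```

```text
top flat_tin 0.88 [[562.0, 241.0, 33.0], [610.0, 270.0, 44.0], [659.0, 301.0, 48.0]]
top lemon 0.87 [[595.0, 51.0, 48.0], [617.0, 78.0, 64.0], [640.0, 109.0, 73.0]]
scene flat_tin 0.88 [[559.0, 239.0, 29.0], [607.0, 270.0, 44.0], [660.0, 298.0, 47.0]]
scene lemon 0.91 [[593.0, 61.0, 43.0], [608.0, 95.0, 58.0], [634.0, 109.0, 70.0]]
scene garlic 0.82 [[499.0, 28.0, 20.0], [516.0, 56.0, 54.0], [543.0, 72.0, 66.0]]
shift [-5.25 13.01  0.44] turn [0.   0.01 0.51] rows 8.4
shift [0.4  0.   3.52] turn [0.   5.83 0.  ] rows 4.9
shift [1.97 0.   1.38] turn [0. 0. 0.] rows 1.4
chest xyz -116.2 331.7 160.8 F [0.9 1.  0.7] op 9.4 t 16.1667
```

View pics/4top.png

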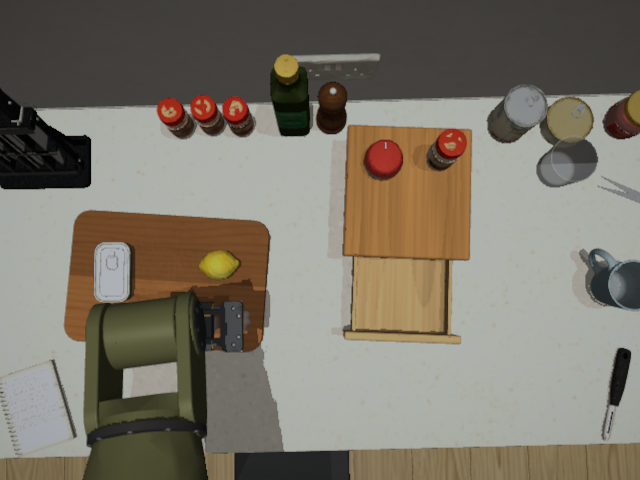

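{"api": "play_rows", "payload": {
  "motion": [-0.6, 1.5, 0, 0, 0, 0, 1, -1.2, 3, 0, 0, 0, 0, 1, -1.8, 4.5, 0, 0, 0, 0, 1, -2.4, 6, 0, 0, 0, 0, 1, -2.6, 6.5, 0, 0, 0, 0, 1]
}}

```text
time_s: 16.58
tcp_pos: [455.1, -70.0, 161.1]
eef_rot: [[1.0, -0.011, -0.001], [-0.011, -1.0, -0.001], [-0.001, 0.001, -1.0]]
force: [0.1, 1.4, -0.1]
opening: 0.9
gripper_force: 0.0
```

{"api": "play_rows", "payload": {
  "motion": [-0.6, 1.5, 0, 0, 0, 0.5, 1, -1.2, 3, 0, 0, 0, 0.5, 1, -1.8, 4.5, 0, 0, 0, 0.5, 1, -2.4, 6, 0.3, 0, 0, 0.5, 1, -2.6, 6.5, 0.4, 0, 0, 0.5, 1]
}}

```text
time_s: 17.0
tcp_pos: [388.4, -232.2, 150.7]
eef_rot: [[0.998, -0.064, -0.001], [-0.064, -0.998, -0.001], [-0.001, 0.001, -1.0]]
force: [1.1, 0.4, -0.7]
opening: 0.7
gripper_force: 0.0
```

{"api": "play_rows", "payload": {
  "motion": [0.4, 0, 3.5, 0, 5.8, 0, 1, 0.4, 0, 3.5, 0, 5.8, 0, 1, 0.4, 0, 3.5, 0, 5.8, 0, 1, 0.4, 0, 3.5, 0, 5.8, 0, 1, 0.4, 0, 3.5, 0, 5.8, 0, 1]
}}

```text
time_s: 17.42
tcp_pos: [400.3, -227.3, 62.4]
eef_rot: [[0.879, -0.054, 0.473], [-0.052, -0.998, -0.016], [0.474, -0.01, -0.881]]
force: [1.0, -0.7, 0.2]
opening: 0.4
gripper_force: 0.0
```

```bash
python3 st.py
python3 - <<'E'
from h import *
T=rot(-3.565,35); print(r.observe()["eef_rot"])
plan([(W(-165,0,62),T),(W(-15,0,62),T),(W(13.5,0,62),T)])
E
```

```text
chest xyz -218.8 2.1 62.4 F [ 1.  -0.7  0.2] op 0.4 t 17.4167
[[ 0.87917935 -0.05393329  0.47342885]
 [-0.05239593 -0.99849094 -0.01644701]
 [ 0.47360146 -0.01034587 -0.8806785 ]]
shift [1.89 0.1  1.03] turn [-0.13  1.12  0.02] rows 1.3
shift [4.91 0.   3.44] turn [0. 0. 0.] rows 3.6
shift [0.93 0.   0.65] turn [0. 0. 0.] rows 0.7
```

{"api": "play_rows", "payload": {
  "motion": [1, 0.1, 0.6, -0.13, 1.1, 0, 1, 1.9, 0.1, 1, -0.13, 1.1, 0, 1, 1.9, 0.1, 1, -0.13, 1.1, 0, 1, 1.9, 0.1, 1, -0.13, 1.1, 0, 1]
}}

```text
time_s: 17.75
tcp_pos: [455.1, -232.4, 63.4]
eef_rot: [[0.821, -0.058, 0.569], [-0.048, -0.998, -0.034], [0.57, 0.0, -0.822]]
force: [-0.3, -0.6, -0.5]
opening: 0.2
gripper_force: 0.0
```

```bash
python3 st.py
python3 - <<'E'
from h import *
s=r.observe(); M=np.array(s["eef_rot"]); print(M[:,2]); T=M
plan([(W(-15,0,62),T),(W(8,0,62),T)])
E
```

```text
chest xyz -163.8 0.4 63.4 F [-0.3 -0.6 -0.5] op 0.2 t 17.75
[ 0.56854799 -0.03356178 -0.8219652 ]
shift [4.86 0.04 3.44] turn [0. 0. 0.] rows 3.6
shift [0.76 0.   0.52] turn [0. 0. 0.] rows 0.6
```

{"api": "play_rows", "payload": {
  "motion": [0.4, 0, 0.28, 0, 0, 0, 1, 0.8, 0, 0.56, 0, 0, 0, 1, 1.2, 0, 0.84, 0, 0, 0, 1, 1.7, 0, 1.2, 0, 0, 0, 1, 2.2, 0, 1.55, 0, 0, 0, 1]
}}

```text
time_s: 18.17
tcp_pos: [521.7, -236.7, 63.3]
eef_rot: [[0.821, -0.059, 0.568], [-0.048, -0.998, -0.035], [0.569, 0.001, -0.822]]
force: [-3.7, -0.3, 2.0]
opening: 0.6
gripper_force: 1.6
```

{"api": "play_rows", "payload": {
  "motion": [0.5, 0, 0.35, 0, 0, 0, 1, 1, 0, 0.7, 0, 0, 0, 1, 1.5, 0, 1.06, 0, 0, 0, 1, 2, 0, 1.4, 0, 0, 0, 1, 2.4, 0, 1.7, 0, 0, 0, 1]
}}

```text
time_s: 18.58
tcp_pos: [595.3, -241.3, 62.9]
eef_rot: [[0.821, -0.059, 0.568], [-0.048, -0.998, -0.035], [0.569, 0.001, -0.822]]
force: [-11.2, 0.7, 9.0]
opening: 0.4
gripper_force: 5.3
```

{"api": "play_rows", "payload": {
  "motion": [0.2, 0, 0.14, 0, 0, 0, 1, 0.4, 0, 0.28, 0, 0, 0, 1, 0.6, 0, 0.43, 0, 0, 0, 1, 0.6, 0, 0.43, 0, 0, 0, 1]
}}

```text
time_s: 18.92
tcp_pos: [613.6, -242.4, 62.5]
eef_rot: [[0.82, -0.059, 0.569], [-0.048, -0.998, -0.035], [0.57, 0.001, -0.822]]
force: [-2.8, -0.1, 2.4]
opening: 0.6
gripper_force: 1.2
```

```bash
python3 st.py
```

```text
chest xyz -5.0 0.3 62.5 F [-2.8 -0.1  2.4] op 0.6 t 18.9167
```

{"api": "play_rows", "payload": {
  "motion": [0.13, 0, 0.09, 0, 0, 0, 1, 0.26, 0, 0.18, 0, 0, 0, 1, 0.39, 0, 0.27, 0, 0, 0, 1, 0.46, 0, 0.33, 0, 0, 0, 1, 0.46, 0, 0.33, 0, 0, 0, 1]
}}

```text
time_s: 19.33
tcp_pos: [627.2, -243.3, 62.2]
eef_rot: [[0.82, -0.06, 0.569], [-0.048, -0.998, -0.035], [0.57, 0.001, -0.822]]
force: [-3.1, -1.1, 1.7]
opening: 0.0
gripper_force: 1.3
```

```bash
python3 st.py
```

```text
chest xyz 8.6 0.3 62.2 F [-3.1 -1.1  1.7] op 0.0 t 19.3333
```

{"api": "play_rows", "payload": {
  "motion": [0.08, 0, 0.055, 0, 0, 0, 1, 0.15, 0, 0.105, 0, 0, 0, 1, 0.2, 0, 0.14, 0, 0, 0, 1, 0.2, 0, 0.14, 0, 0, 0, 1]
}}

```text
time_s: 19.67
tcp_pos: [632.9, -243.6, 62.1]
eef_rot: [[0.821, -0.06, 0.568], [-0.049, -0.998, -0.035], [0.569, 0.001, -0.822]]
force: [-9.5, 1.1, 6.3]
opening: 0.7
gripper_force: 4.7
```

```bash
python3 st.py
```

```text
chest xyz 14.3 0.3 62.1 F [-9.5  1.1  6.3] op 0.7 t 19.6667
```

{"api": "play_rows", "payload": {
  "motion": [-1, 0, -0.7, 0, 0, 0, 1, -2, 0, -1.4, 0, 0, 0, 1, -3, 0, -2.1, 0, 0, 0, 1, -4, 0, -2.8, 0, 0, 0, 1, -4, 0, -2.8, 0, 0, 0, 1]
}}

```text
time_s: 20.08
tcp_pos: [507.6, -235.4, 61.8]
eef_rot: [[0.821, -0.061, 0.567], [-0.05, -0.998, -0.034], [0.568, -0.0, -0.823]]
force: [0.2, -0.3, 0.1]
opening: 0.5
gripper_force: 0.0
```

```bash
python3 st.py
python3 - <<'E'
from h import *
for i in range(8): imaging.capture("top")
p=imaging.capture("scene"); t=imaging.capture("top")
o=seg(p,"drawer")[0]; d=pts(p,o["region"])-O; C=np.stack([d@e,d@n,d[:,2]],1); C=C[(C[:,2]>45)&(C[:,2]<88)&(abs(C[:,1])<95)]
print("face x",np.percentile(C[:,0],[10,50,90]))
cv2.imwrite("pics/5.png",np.hstack([t["pixels"][80:380,60:500],p["pixels"][80:380,100:460]]))
for q in ["flat_tin","lemon","garlic"]:
    for o in seg(t,q)[:1]: print(q,np.percentile(pts(t,o["region"]),[3,50,97],axis=0).round(0).tolist())
E
```

```text
chest xyz -111.3 0.6 61.8 F [ 0.2 -0.3  0.1] op 0.5 t 20.0833
face x [6.62982917 7.87700371 9.39146905]
flat_tin [[561.0, 241.0, 30.0], [610.0, 270.0, 44.0], [659.0, 301.0, 48.0]]
lemon [[595.0, 51.0, 20.0], [617.0, 78.0, 63.0], [640.0, 110.0, 72.0]]
garlic [[500.0, 29.0, 43.0], [522.0, 49.0, 56.0], [543.0, 72.0, 68.0]]
```

View pics/5.png

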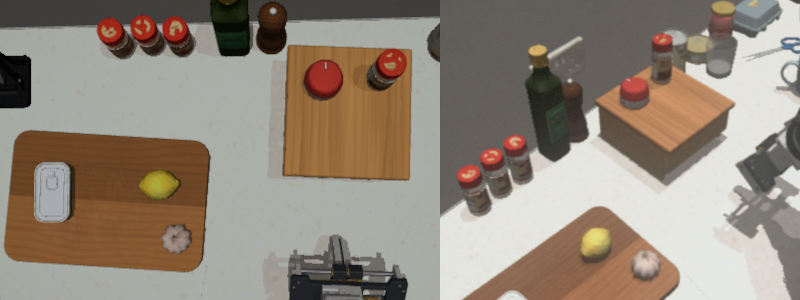

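```bash
python3 -c "
from h import *
print(r.close_job())"
```

```text
the job is handed in; nothing more can be done
None
```

I handed the job in at about 20.6 s of the 72 s: the drawer looks latched shut, its face back at its closed position, the tin lies flat on the free half of the board, and the lemon and garlic haven't moved. The hand-in call returned no verdict.

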